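# Park the bearing roller at the top of the gutter

## Task

Nothing is to be grasped or lifted. With a fingertip, push the bearing roller steadily up the sloped gutter until it drops over the crest into the rest against the tall end stop and stays there by itself; do not bat it or let it run loose. Then push the steel keeper arm round by its peg until it lies straight across the gutter behind the roller, so that it cannot roll back. Leave the blank, the tin and the offcut beside the gutter where they are.

Things in the scene. Friction and masses are not known exactly. Their poses are not given: they have to be found in the camera images.
- roller: steel ball-bearing roller, black seals, solid hub, smooth rim, 62 mm diameter, 24 mm wide, about 0.35 kg, on its rim in the gutter, axle level and across it. Origin at its centre; y axis = axle, x and z turn as it rolls. At the start it leans on the low stop, centre at x = -0.101, z = 0.049 in the gutter's frame. Rolls back down if let go on the slope; 3 N or less at about centre height pushes it up.
- gutter: wooden gutter fixed to the bench on a base board 290 x 112 x 10 mm (x -0.143 to 0.147, y -0.047 to 0.065). Origin on the bench top, on the gutter's centre line; x level along the gutter towards its high end, y left when looking uphill, z up; figures given here are in this frame, m. Channel 27 mm wide; side rails 10 mm thick, rising 14 mm over the sloped floor.
- ramp: the sloped floor: climbs at 0.122 rad from z = 0.014 at x = -0.130 to the crest, z = 0.039 at x = 0.075 (gutter's frame). Origin on the crest's edge at the centre line, x up along the slope, z square to the floor; the rolling roller's centre is 0.031 above it. The low stop at the foot (x -0.130 to -0.120) is only 10 mm high (top z = 0.025): a fingertip fits above it behind the roller.
- rest (a point): centre of the roller when parked: x = 0.0915, y = 0, z = 0.066 in the gutter's frame. Past the crest the floor steps 4 mm down to this level rest (floor z = 0.035), which ends at the face of the tall end stop at x = 0.124 (stop top z = 0.076). The roller has 3 mm of play there, from 0.090 to 0.093.
- keeper (a joint): angle of the keeper (rad): 0 = straight across the gutter (its closed limit), growing as it opens clockwise seen from above; at 1.57 it points straight downhill, at 3.14 it would point outward to the gutter's left. Starts open at 1.8 to 2.4 (limit 2.6). Stays where left; about 1 to 2 N at the peg turns it.
- keeper_pivot (a point): the keeper's vertical pivot, on the block at the left of the gutter, at x = 0.0505, y = 0.042, z = 0.0635 in the gutter's frame. The keeper is a flat steel arm 10 mm wide and 6 mm thick (z = 0.0605 to 0.0665) reaching 66 mm from the pivot.
- keeper_peg (a point): middle of the free part of the upright dark steel peg on the keeper, 50 mm from the pivot; 12 mm in diameter, from z = 0.0665 to 0.0945 (this point is at 0.0805). Push it sideways with a fingertip. Closed, it stands over the gutter at x = 0.0505, y = -0.008 in the gutter's frame.
- blank: round wooden turning blank, 60 mm across, 50 mm high, standing to the right of the gutter; leave alone. Origin at the centre of its underside.
- tin: round wax tin, 66 mm across, 28 mm high, to the right of the gutter; leave alone. Origin at the centre of its underside.
- block: pale wooden offcut, 42 x 58 x 26 mm, to the left of the gutter's low half; leave alone. Origin at the centre of its underside.
Things that resemble listed ones, but are neither listed nor needed, are in the scene too. Leave any blue or green look-alike of the roller alone.

How it is judged:
By the outcome, as a careful person would: the job done as asked, in the order asked, and still so for the second after the job is handed in, with the robot touching nothing.
It also fails if it takes over 61 s, if anything falls off the work surface, if the arm or the gripper's body presses on something with over 40 N, if the wrist force passes 120 N, or if a joint passes its speed limit or range.

## Robot

A 7-joint arm with a two-finger parallel gripper is mounted at the origin on a cart in front of the work surface, level with it; the furniture and walls round the work are solid. World frame = base frame: x ahead of the robot, y to its left, z up, the work surface at z = 0. Lengths are in m, angles in rad, forces in N, time in s.
With the tool pointing down it reaches from about 0.4 to 0.85 m from the base axis. Payload 10.4 kg.
Tool frame: the origin (TCP) lies at the very end of the fingers, on their centre line; the grasp point (between the pads) lies manip.hold_point_z behind it (manip.hold_point_z is the distance from the TCP to the grasp point, in m); z points along the fingers, x is the direction in which the jaws open and shut, and the axes are right-handed (so a half turn about z gives the same grasp; the last joint's range is limited). The gripper opens to 85 mm and grips with 20 to 120 N. Pads are 22 mm wide; open, the fingers measure 114 mm over their backs; the gripper's body (76 mm by 85 mm) begins 54 mm behind the grasp point. The pads swing forward as they close: fully open they stand 13 mm farther back than shut.
Start: joints at [1.128, 0.332, -0.065, 1.46, 0.022, 1.35, -0.088], TCP at [0.255, -0.571, 0.231] pointing down, gripper open.
Joint ranges: [-2.6, 2.6], [-0.5, 2.12], [-1.47, 1.34], [0.16, 2.42], [-1.27, 4.41], [0.06, 2.06], [-2.6, 2.6]. Speed limits (rad/s): [2.22, 2.22, 2.79, 2.79, 3.14, 3.14, 3.14].

## Interface

Orientations are given as a unit quaternion [x, y, z, w].
In Python, from workcell import readout, camera, camera_info, manip gives the robot as it stands.
- The arm moves only by the tool play_rows, never from a script. Its argument "rows" is a list of rows, each a list of 3 entries, a list of its own where there are three numbers: the shift along the world's x, y, z in mm, then the turn, a rotation vector about the world's x, y, z in degrees, then the finger opening in mm, from 0 to 85.4. In form: [[[tx, ty, tz], [rx, ry, rz], fingers], ...]. A call has 1 to 12 rows; each row shifts and turns the commanded pose from where the row before left it; what a row does not reach is not made up. A row lasts 1/8 s, in which the tool goes at most 62.5 mm and 10.7 degrees, less where a joint would pass 70% of its speed; a pose out of reach is approached as far as the arm can. A call with a gripper value outside its range is refused whole. The fingers move at their own pace and stop on an object; "force" is the grip in N (left out, the last holds). Time passes only in rows, so rows that do not move let the fingers close. It gives the time, the measured TCP pose, the force and the opening at its end, in the units of the state.
- readout.get_obs(): the state, without advancing time (a new reading comes with each control period).
- camera(name): name is "side" or "top" or "wrist"; returns the picture (400x640x3 uint8, blue, green, red); there is no depth.
- camera_info(name): a dict with "fx", "fy", "cx", "cy" (pixels), "world_from_camera" (4x4, takes a point from camera to world coordinates). Camera axes: x right, y up, looking along -z (the intrinsics and any distortion apply to the point x, -y, -z); pixel columns grow to the right and rows downward; lengths in m; the calibration is good to about 2 mm. A picture is of the moment at which its call begins: read the wrist's pose just before it. camera_info takes no time and is no camera call; for the wrist camera it gives the pose at the moment of the call.
- manip.hand_in(): hands the job in, once; it reports no verdict.
The state is a dict: "clock": time; "joint_pos": joint angles; "joint_velocities": joint speeds; "tau": joint torques, N m; "position": TCP position; "ee_rot": TCP orientation; "ft_force": force on the tool from outside, world axes, zero at the start; "torque": the same for the moment, N m; "grip_width": opening from 0.0 (shut) to 1.0 (fully open).
Only numpy, scipy, OpenCV 4.12 (cv2) and the standard library are available. Lean on these libraries where they do the work, as an engineer would, in place of code of your own. Each camera call takes 0.05 s, during which the arm holds its last target.

## Working session

There is one attempt and no reset: what is moved stays moved. The work goes in short steps, Python scripts to look and compute and a tool call to move; the robot and the scene stay as the last step left them, time stands still between calls to the robot, and variables do not carry over. Pictures are saved under pics/ and viewed, and the job is handed in when it is done.

Besides the shell and the picture viewer there is one more tool, called after ">>>" as name(argument=value, ...), one argument or row to a line, values as JSON. play_rows: Moves the arm, as the interface text tells. Its arguments: {"type":"object","properties":{"rows":{"type":"array"},"force":{"type":"number"}},"required":["rows"]}

```bash
mkdir -p pics; ls
python3 - <<'E'
from workcell import readout,camera,camera_info,manip
import cv2
o=readout.get_obs();print(o, manip.hold_point_z)
for n in ["side","top","wrist"]:
    i=camera_info(n);print(n,i)
    cv2.imwrite(f"pics/{n}0.png",camera(n))
E
```

```text
pics
{'clock': 0.0, 'joint_pos': array([ 1.1283925 ,  0.33284998, -0.06468141,  1.46094806,  0.02160244,
        1.349886  , -0.08850083]), 'joint_velocities': array([ 5.78949395e-04, -7.37322196e-04, -6.89181891e-04, -7.73168423e-05,
       -2.04782662e-03,  4.67872251e-04, -2.04772474e-03]), 'tau': array([ 1.19368547e-04, -6.25448728e+01,  4.89539013e-02, -3.91605306e+01,
        1.61279325e-02,  9.86455794e-03, -5.27639918e-05]), 'position': array([ 0.25457053, -0.57039681,  0.23052633]), 'ee_rot': array([ 8.38923005e-01, -5.44249671e-01, -6.04758121e-04, -3.48495120e-04]), 'ft_force': array([0.03096598, 0.18849361, 0.6041532 ]), 'torque': array([ 0.02588612, -0.01327332,  0.01858019]), 'grip_width': 0.9998736363909437} 0.0187
side {'fx': 515.9308716240845, 'fy': 515.9308716240845, 'cx': 319.93648950615125, 'cy': 206.49487394464262, 'world_from_camera': array([[-0.92659688,  0.23525342, -0.29338379,  0.30071992],
       [-0.37603664, -0.5875763 ,  0.71648485,  0.36512531],
       [-0.00382985,  0.77421568,  0.63291027,  0.63837316],
       [ 0.        ,  0.        ,  0.        ,  
[... 255 characters left out ...]
17346922e-02, -1.55171950e-03,
        -2.84491053e-01],
       [-2.70726522e-04,  5.88170663e-02,  9.98268741e-01,
         9.59414870e-01],
       [ 0.00000000e+00,  0.00000000e+00,  0.00000000e+00,
         1.00000000e+00]])}
wrist {'fx': 304.74148685094144, 'fy': 304.74148685094144, 'cx': 313.9921671973716, 'cy': 203.6001366380672, 'world_from_camera': array([[ 4.08087784e-01,  8.69754486e-01,  2.77473414e-01,
         3.25261936e-01],
       [-9.12942241e-01,  3.89084561e-01,  1.23083989e-01,
        -5.38333035e-01],
       [-9.07769232e-04, -3.03546273e-01,  9.52816266e-01,
         3.74359100e-01],
       [ 0.00000000e+00,  0.00000000e+00,  0.00000000e+00,
         1.00000000e+00]])}
```

View pics/side0.png

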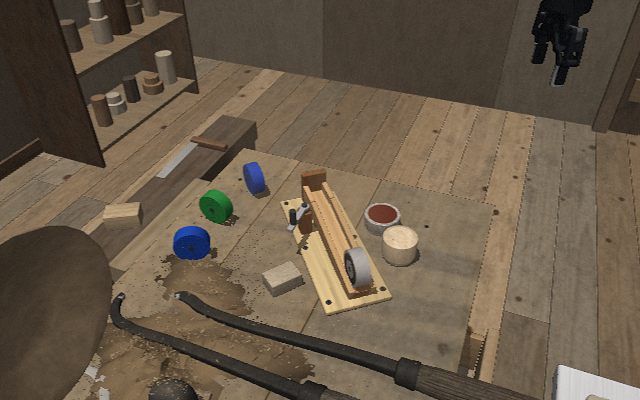

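View pics/top0.png

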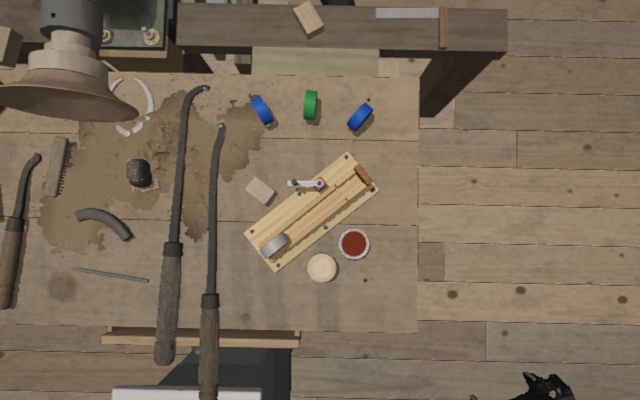

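View pics/wrist0.png

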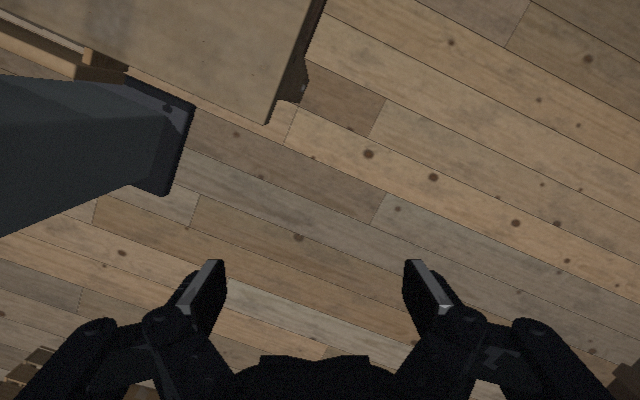

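The side view shows the grey roller at about (357,266) in the gutter, at its low end. The look-alikes are blue (192,242), green (215,206) and blue (254,178). In the top view the roller is at (275,243) and the look-alikes are at (262,110), (311,104) and (360,117). I choose the grey one in the gutter and will check it in close crops.

Run:
```python
import cv2
t=cv2.imread('pics/top0.png')[140:290,230:390];cv2.imwrite('pics/top0c.png',cv2.resize(t,None,fx=5,fy=4*0+5/1.26 if 0 else 5,interpolation=cv2.INTER_CUBIC)[:600*2][:750][:,:800][:, :][:750] if 0 else cv2.resize(t[:120],None,fx=5,fy=5,interpolation=cv2.INTER_CUBIC))
cv2.imwrite('pics/top0d.png',cv2.resize(t[60:150],None,fx=5,fy=5,interpolation=cv2.INTER_CUBIC))
s=cv2.imread('pics/side0.png')[160:320,260:420];cv2.imwrite('pics/side0c.png',cv2.resize(s,None,fx=3.75,fy=3.75,interpolation=cv2.INTER_CUBIC))
```

```text
(no output)
```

View pics/top0c.png

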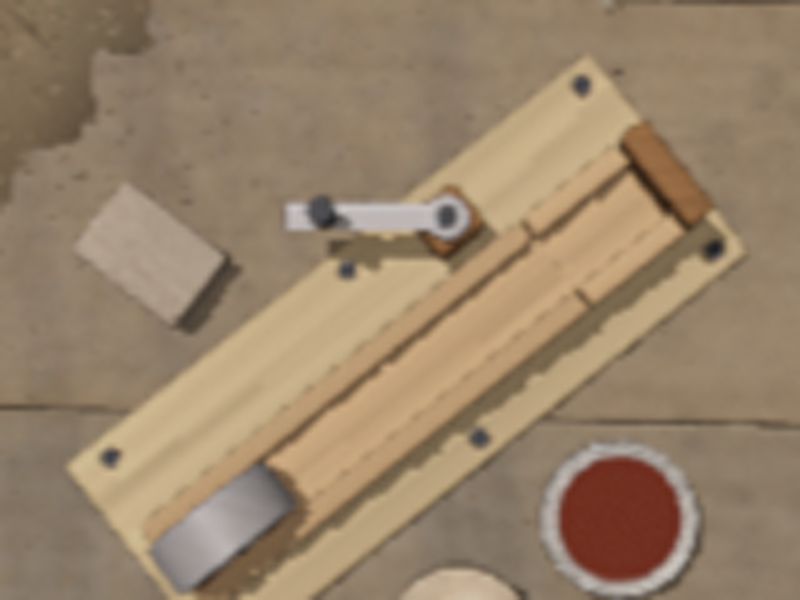

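View pics/side0c.png

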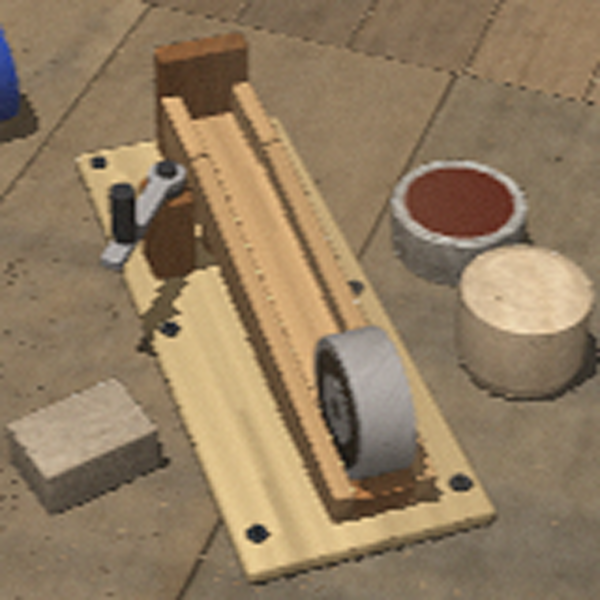

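```bash
cat > h.py <<'E'
import numpy as np, cv2
from scipy.optimize import least_squares
from workcell import readout,camera,camera_info,manip
def proj(n,P,info=None):
    i=info or camera_info(n);T=np.linalg.inv(i['world_from_camera'])
    p=np.atleast_2d(P)@T[:3,:3].T+T[:3,3]
    return np.c_[i['cx']+i['fx']*p[:,0]/-p[:,2], i['cy']-i['fy']*p[:,1]/-p[:,2]]
def ray(n,uv,z):
    i=camera_info(n);T=i['world_from_camera']
    d=T[:3,:3]@np.array([(uv[0]-i['cx'])/i['fx'],-(uv[1]-i['cy'])/i['fy'],-1])
    return T[:3,3]+d*(z-T[2,3])/d[2]
def g2w(q,P):
    x,y,a=q;P=np.atleast_2d(P);c,s=np.cos(a),np.sin(a)
    return np.c_[x+c*P[:,0]-s*P[:,1],y+s*P[:,0]+c*P[:,1],P[:,2]]
E
python3 - <<'E'
from h import *
tc=lambda u,v:(230+(u+.5)/5-.5,140+(v+.5)/5-.5)
sc=lambda u,v:(260+(u+.5)/3.75-.5,160+(v+.5)/3.75-.5)
top=[((.147,.065,.01),tc(590,58)),((.147,-.047,.01),tc(745,250)),((-.143,.065,.01),tc(70,466)),((.0505,.042,.0665),tc(447,216))]
side=[((-.143,-.047,.01),sc(495,516)),((-.143,.065,.01),sc(252,576)),((.147,.065,.01),sc(78,158)),((.0505,.042,.0665),sc(168,170)),]
def res(q,split=False):
    r=[]
    for n,L in(('top',top),('side',side)):
        for P,uv in L: r.append(proj(n,g2w(q,P))[0]-uv)
    return np.array(r).ravel()
for w in (slice(None),slice(0,8),slice(8,16)):
    s=least_squares(lambda q:res(q)[w],[.5,-.27,-.6]);
    print(s.x,np.round(s.fun,1))
q=least_squares(res,[.5,-.27,-.6]).x
np.save('q.npy',q)
for P in [(-.101,0,.049),(.0915,0,.066),(.0505,-.008,.0805),(.0505,.042,.0635)]: print(P,g2w(q,P),proj('top',g2w(q,P)),proj('side',g2w(q,P)))
# keeper angle: peg top at top px
for n,uv in(('top',tc(321,209)),('side',sc(122,187))):
    w=ray(n,uv,.0945); d=w[:2]-g2w(q,(.0505,.042,0))[0,:2]
    a=np.arctan2(d[1],d[0]); print(n,w,np.linalg.norm(d),'theta',(q[2]-np.pi/2-a)%(2*np.pi))
for n,uv in(('tin',tc(620,520)),('blank',(321.5,267))): print(n,ray('top',uv,.028 if n=='tin' else .05))
E
```

```text
[ 0.52770718 -0.26283249 -0.88179041] [-0.6 -0.8  0.5  1.1 -2.3  0.3 -0.6  0.7  1.2 -1.7 -1.1 -0.9 -0.3 -1.4
  0.   0.4]
[ 0.52830682 -0.26475224 -0.87553362] [-0.2 -1.3  1.2  0.4 -1.2  0.5  0.2  0.4]
[ 0.52683174 -0.26094355 -0.88374457] [ 1.3 -0.6 -1.2  0.2 -0.2 -0.8  0.1  1.1]
(-0.101, 0, 0.049) [[ 0.46349439 -0.18487277  0.049     ]] [[273.29313616 245.60990204]] [[356.81870551 266.54629451]]
(0.0915, 0, 0.066) [[ 0.58588015 -0.33345936  0.066     ]] [[346.98214489 187.2584509 ]] [[320.29461305 187.73366432]]
(0.0505, -0.008, 0.0805) [[ 0.55363854 -0.30689851  0.0805    ]] [[333.81476078 202.40910822]] [[331.56819639 193.74899583]]
(0.0505, 0.042, 0.0635) [[ 0.59223246 -0.27511     0.0635    ]] [[318.42454566 183.64754656]] [[304.50493109 206.67066147]]
top [ 0.59269543 -0.22674649  0.0945    ] 0.04836572742765282 theta 2.269374508251447
side [ 0.5925268  -0.22621084  0.0945    ] 0.048900041252409536 theta 2.265821438065334
tin [ 0.47038504 -0.35168549  0.028     ]
blank [ 0.42202629 -0.28509881  0.05      ]
```

The crops confirm the grey roller with a dark hub at top pixel (275,243), and the keeper open at θ≈2.27. I'll shut the fingers and turn the tool square to the gutter, with the camera on the downhill side. Then I'll take a closer wrist view.

>>> play_rows(
  rows=[
    [[10,20,4],[0,0,5],0],
    [[20,40,4],[0,0,10],0],
    [[20,40,4],[0,0,10],0],
    [[20,40,4],[0,0,10],0],
    [[20,40,4],[0,0,10],0],
    [[20,40,0],[0,0,10],0],
    [[20,40,0],[0,0,10],0],
    [[20,40,0],[0,0,10],0],
    [[20,40,0],[0,0,10],0],
    [[20,40,0],[0,0,10],0],
    [[7,20,0],[0,0,10],0],
    [[0,0,0],[0,0,0.5],0],
  ],
  force=40,
)

```text
clock: 1.65
position: [0.4522, -0.1692, 0.2513]
ee_rot: [0.94, 0.34, 0.0, -0.0]
ft_force: [0.2, 0.2, -0.3]
grip_width: 0.002
```

Run:
```python
from h import *
import pickle
o=readout.get_obs();print(o['clock'],o['position'],o['ee_rot'],o['grip_width'],o['joint_pos'],o['ft_force'])
i=camera_info('wrist');im=camera('wrist');pickle.dump(i,open('w1.pkl','wb'))
cv2.imwrite('pics/w1.png',im)
```

```text
1.65 [ 0.4521615  -0.16920947  0.2512873 ] [ 9.40441795e-01  3.39954720e-01  4.87644616e-05 -1.26284696e-04] 0.0022405142652498827 [ 0.78391968  0.03657591 -0.52735893  1.76911635  0.01863051  1.34096766
  0.94634332] [ 0.17949332  0.22237656 -0.32959365]
```

View pics/w1.png

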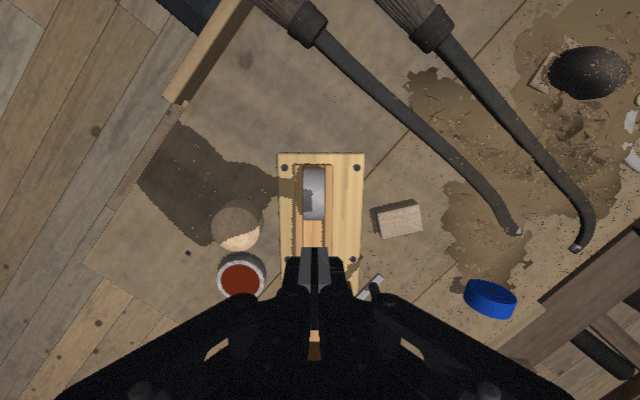

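Run:
```python
import cv2
s=cv2.imread('pics/w1.png')[140:300,210:430];cv2.imwrite('pics/w1c.png',cv2.resize(s,None,fx=3.6,fy=3.6,interpolation=cv2.INTER_CUBIC))
```

```text
(no output)
```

View pics/w1c.png

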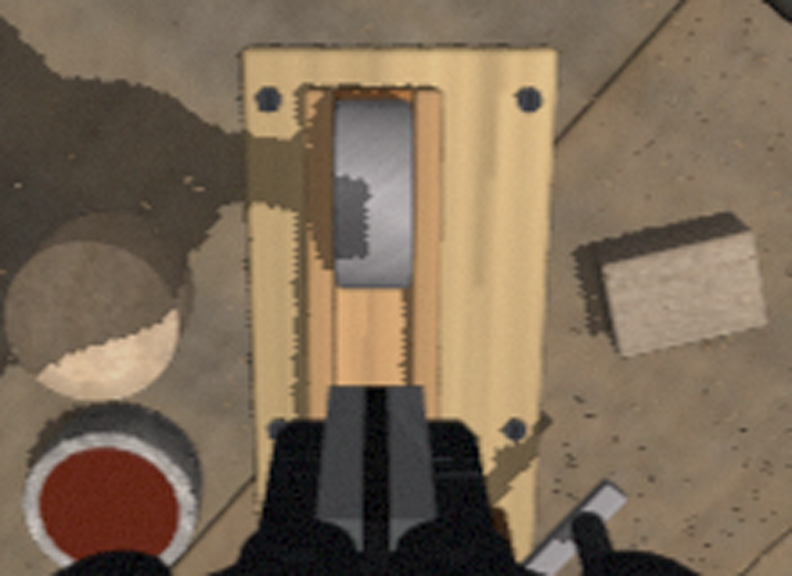

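Run:
```python
from h import *
import pickle
wi=pickle.load(open('w1.pkl','rb'))
tc=lambda u,v:(230+(u+.5)/5-.5,140+(v+.5)/5-.5)
sc=lambda u,v:(260+(u+.5)/3.75-.5,160+(v+.5)/3.75-.5)
wc=lambda u,v:(210+(u+.5)/3.6-.5,140+(v+.5)/3.6-.5)
top=[((.147,.065,.01),tc(590,58)),((.147,-.047,.01),tc(745,250)),((-.143,.065,.01),tc(70,466)),((.0505,.042,.0665),tc(447,216))]
side=[((-.143,-.047,.01),sc(495,516)),((-.143,.065,.01),sc(252,576)),((.147,.065,.01),sc(78,158)),((.0505,.042,.0665),sc(168,170))]
wr=[((-.143,-.047,.01),wc(244,48)),((-.143,.065,.01),wc(555,50)),((-.101,.012,.08),wc(411,185)),((-.101,-.012,.08),wc(334,185)),((-.07,.012,.049),wc(410,289)),((-.07,-.012,.049),wc(336,286))]
def res(q):
    r=[]
    for n,L,i in(('top',top,None),('side',side,None),('wrist',wr,wi)):
        for P,uv in L: r.append(proj(n,g2w(q,P),i)[0]-uv)
    return np.array(r).ravel()
for w in (slice(None),slice(16,28)):
    s=least_squares(lambda q:res(q)[w],[.5,-.27,-.6],loss='soft_l1');
    print(s.x,np.round(res(s.x),1))
    if w==slice(None): np.save('q.npy',s.x);q=s.x
for P in [(-.101,0,.049),(-.15,0,.05),(.0915,0,.066)]: print(P,g2w(q,P))
for u,v in[(330,386),(424,386),(362,386),(390,386)]: 
    uv=wc(u,v);T=wi['world_from_camera'];d=T[:3,:3]@np.array([(uv[0]-wi['cx'])/wi['fx'],-(uv[1]-wi['cy'])/wi['fy'],-1]);p=T[:3,3]+d*(.2513-T[2,3])/d[2]
    c,s_=np.cos(q[2]),np.sin(q[2]);e=(p-[.45216,-.16921,.2513]);print('finger rel TCP gutter axes',c*e[0]+s_*e[1],-s_*e[0]+c*e[1])
```

```text
[ 0.52795674 -0.26264725 -0.88421564] [-0.6 -0.9  0.5  1.1 -2.4 -0.  -0.6  0.6  0.9 -1.6 -1.5 -0.8 -0.3 -1.5
 -0.1  0.4 -1.3 -0.5  1.3 -0.3  0.4 10.2 -0.4 10.  -0.6 -1.9  0.1 -1.2]
[ 0.52819647 -0.26261861 -0.88303817] [-0.7 -1.   0.5  0.9 -2.4 -0.1 -0.6  0.5  0.8 -1.7 -1.6 -0.9 -0.5 -1.5
 -0.2  0.4 -1.2 -0.3  1.3 -0.3  0.5 10.3 -0.3 10.1 -0.5 -1.8  0.2 -1. ]
(-0.101, 0, 0.049) [[ 0.46393321 -0.18453203  0.049     ]]
(-0.15, 0, 0.05) [[ 0.43287229 -0.14663454  0.05      ]]
(0.0915, 0, 0.066) [[ 0.58595825 -0.333415    0.066     ]]
finger rel TCP gutter axes -0.008990226407124225 -0.006583273219527944
finger rel TCP gutter axes -0.009091338594186505 0.006962232823239472
finger rel TCP gutter axes -0.009024646407348421 -0.001972193837560121
finger rel TCP gutter axes -0.009054764898116055 0.0020626333236904927
```

The three views now agree on the gutter pose: (0.528, −0.2626), yaw −0.884. Two of the wrist points are off by 10 px because I guessed a landmark on the roller's top badly; the other points fit within about 2 px. Next I'll come down behind the roller, above the low stop.

>>> play_rows(
  rows=[
    [[-12,14,-15],[0,0,-0.3],0],
    [[-10,12.5,-30],[0,0,0],0],
    [[0,0,-40],[0,0,0],0],
    [[0,0,-40],[0,0,0],0],
    [[0,0,-35],[0,0,0],0],
    [[0,0,-25],[0,0,0],0],
    [[0,0,-15],[0,0,0],0],
    [[0,0,-8],[0,0,0],0],
    [[0,0,-4],[0,0,0],0],
    [[0,0,0],[0,0,0],0],
  ],
)

```text
clock: 2.95
position: [0.43, -0.1444, 0.0397]
ee_rot: [0.942, 0.336, 0.0, 0.0]
ft_force: [0.3, 0.4, 0.5]
grip_width: -0.001
```

```bash
cat >> h.py <<'E'
q=np.load('q.npy') if __import__('os').path.exists('q.npy') else None
def w2g(p):
    c,s=np.cos(q[2]),np.sin(q[2]);e=np.array(p)[:2]-q[:2]
    return np.array([c*e[0]+s*e[1],-s*e[0]+c*e[1],p[2]])
def gdir(d):
    c,s=np.cos(q[2]),np.sin(q[2]); return np.array([c*d[0]-s*d[1],s*d[0]+c*d[1]])
def st():
    o=readout.get_obs();print(o['clock'],'w',o['position'].round(4),'g',w2g(o['position']).round(4),'f_g',w2g(np.r_[o['ft_force'][:2]+q[:2],o['ft_force'][2]]).round(2),'yaw',np.degrees(2*np.arctan2(o['ee_rot'][1],o['ee_rot'][0])).round(2),'j',o['joint_pos'].round(2))
E
python3 - <<'E'
from h import *
st();cv2.imwrite('pics/w2.png',camera('wrist'));s=camera('side');cv2.imwrite('pics/s2.png',cv2.resize(s[140:340,220:460],None,fx=3,fy=3,interpolation=cv2.INTER_CUBIC))
E
```

```text
2.95 w [ 0.43   -0.1444  0.0397] g [-0.1535 -0.0008  0.0397] f_g [-0.11  0.46  0.53] yaw 39.23 j [ 0.73  0.22 -0.54  2.08  0.15  0.88  0.79]
```

View pics/w2.png

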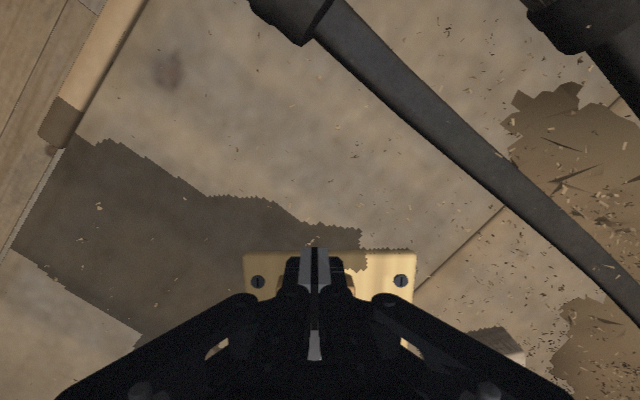

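View pics/s2.png

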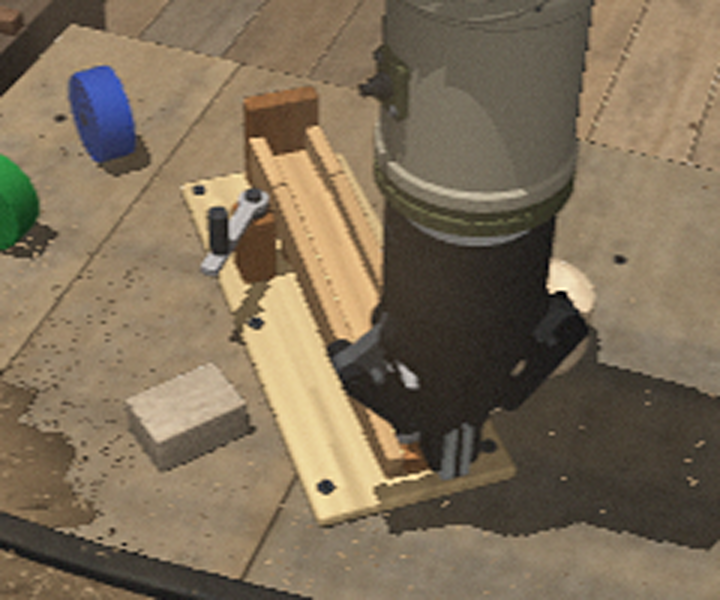

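The fingertip, at (455,450) in the side crop, stands behind the roller above the low stop, and the blank and offcut are clear. I'll start the push slowly.

>>> play_rows(
  rows=[
    [[2.2,-1.7,0],[0,0,0.1],0],
    [[1.5,-1.9,0],[0,0,0],0],
    [[1.5,-1.9,0],[0,0,0],0],
    [[1.3,-1.5,0.2],[0,0,0],0],
    [[1.3,-1.5,0.2],[0,0,0],0],
    [[1.3,-1.5,0.2],[0,0,0],0],
    [[1.9,-2.3,0.4],[0,0,0],0],
    [[1.9,-2.3,0.4],[0,0,0],0],
    [[1.9,-2.3,0.4],[0,0,0],0],
    [[1.9,-2.3,0.4],[0,0,0],0],
  ],
)

```text
clock: 4.3
position: [0.4466, -0.1636, 0.0415]
ee_rot: [0.942, 0.337, 0.0, -0.0]
ft_force: [-1.2, 2.1, 0.8]
grip_width: -0.005
```

Run:
```python
from h import *
st();s=camera('side');cv2.imwrite('pics/s3.png',cv2.resize(s[140:340,220:460],None,fx=3,fy=3,interpolation=cv2.INTER_CUBIC))
s=camera('top');cv2.imwrite('pics/t3.png',cv2.resize(s[140:290,230:390],None,fx=4,fy=4,interpolation=cv2.INTER_CUBIC))
```

```text
4.3 w [ 0.4466 -0.1636  0.0415] g [-1.282e-01 -1.000e-04  4.150e-02] f_g [-2.4   0.38  0.83] yaw 39.35 j [ 0.74  0.26 -0.53  2.02  0.16  0.9   0.81]
```

View pics/s3.png

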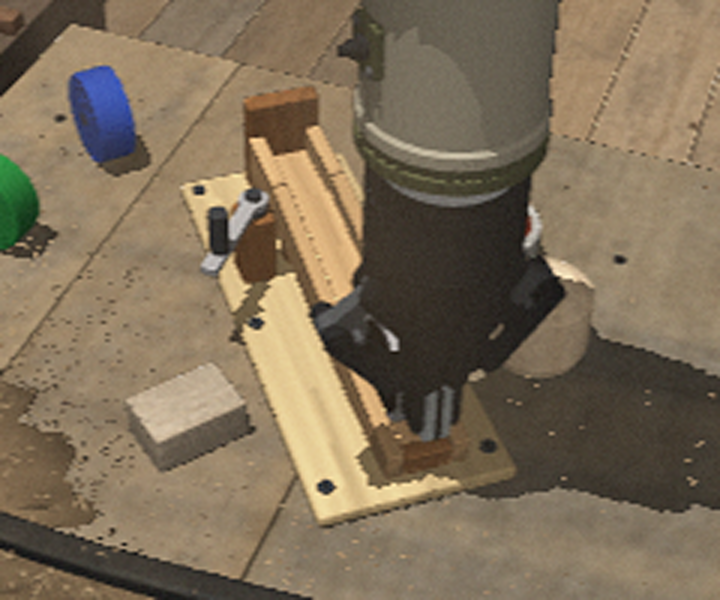

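View pics/t3.png

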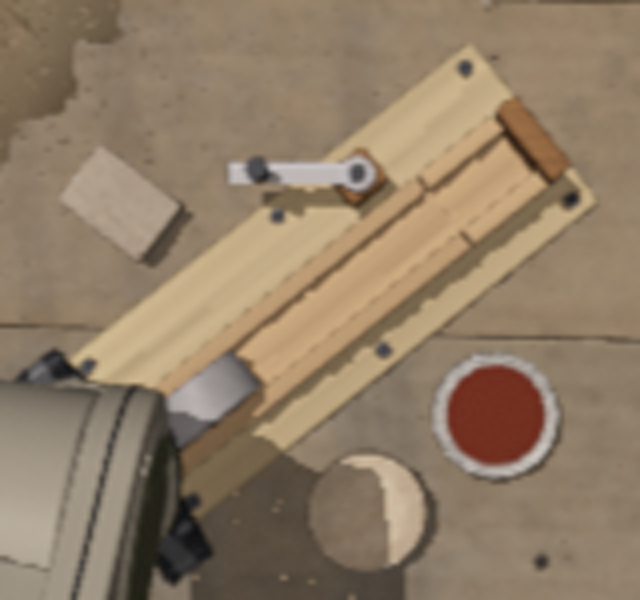

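The roller has contact at 2.4 N and moves up with the tip. Continuing steadily.

>>> play_rows(
  rows=[
    [[2.2,-2.7,0.4],[0,0,0],0],
    [[2.8,-3.5,0.5],[0,0,0],0],
    [[3.2,-3.9,0.6],[0,0,0],0],
    [[3.2,-3.9,0.6],[0,0,0],0],
    [[3.2,-3.9,0.6],[0,0,0],0],
    [[3.2,-3.9,0.6],[0,0,0],0],
    [[3.2,-3.9,0.6],[0,0,0],0],
    [[3.2,-3.9,0.6],[0,0,0],0],
    [[3.2,-3.9,0.6],[0,0,0],0],
    [[3.2,-3.9,0.6],[0,0,0],0],
    [[2.8,-3.5,0.5],[0,0,0],0],
    [[2.2,-2.7,0.4],[0,0,0],0],
  ],
)

```text
clock: 5.9
position: [0.4823, -0.2073, 0.0481]
ee_rot: [0.942, 0.337, 0.0, -0.0]
ft_force: [-0.5, 0.5, 1.2]
grip_width: 0.001
```

Run:
```python
from h import *
st()
s=camera('top');cv2.imwrite('pics/t4.png',cv2.resize(s[140:290,230:390],None,fx=4,fy=4,interpolation=cv2.INTER_CUBIC))
```

```text
5.9 w [ 0.4823 -0.2073  0.0481] g [-0.0718 -0.0002  0.0481] f_g [-0.75 -0.06  1.2 ] yaw 39.35 j [ 0.75  0.34 -0.49  1.9   0.2   0.95  0.85]
```

View pics/t4.png

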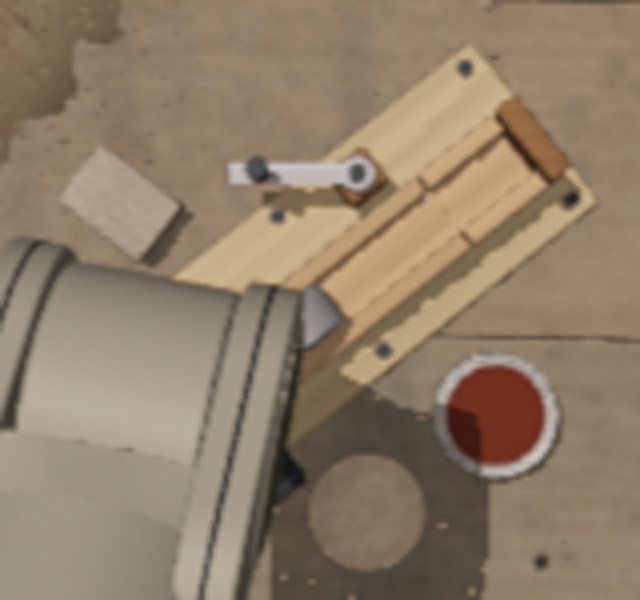

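The roller, with its front edge at (340,315), stays against the tip, and the blank and tin haven't moved. Continuing.

>>> play_rows(
  rows=[
    [[2.2,-2.7,0.4],[0,0,0],0],
    [[2.8,-3.5,0.5],[0,0,0],0],
    [[3.2,-3.9,0.6],[0,0,0],0],
    [[3.2,-3.9,0.6],[0,0,0],0],
    [[3.2,-3.9,0.6],[0,0,0],0],
    [[3.2,-3.9,0.6],[0,0,0],0],
    [[3.2,-3.9,0.6],[0,0,0],0],
    [[3.2,-3.9,0.6],[0,0,0],0],
    [[3.2,-3.9,0.6],[0,0,0],0],
    [[3.2,-3.9,0.6],[0,0,0],0],
    [[2.8,-3.5,0.5],[0,0,0],0],
    [[2.2,-2.7,0.4],[0,0,0],0],
  ],
)

```text
clock: 7.45
position: [0.5178, -0.2509, 0.0548]
ee_rot: [0.942, 0.337, 0.0, -0.0]
ft_force: [-0.2, 0.4, 1.4]
grip_width: 0.002
```

Run:
```python
from h import *
st()
s=camera('top');cv2.imwrite('pics/t5.png',cv2.resize(s[140:290,230:390],None,fx=4,fy=4,interpolation=cv2.INTER_CUBIC))
s=camera('side');cv2.imwrite('pics/s5.png',cv2.resize(s[140:340,220:460],None,fx=3,fy=3,interpolation=cv2.INTER_CUBIC))
```

```text
7.45 w [ 0.5178 -0.2509  0.0548] g [-0.0155 -0.0004  0.0548] f_g [-0.48  0.1   1.4 ] yaw 39.35 j [ 0.76  0.43 -0.46  1.76  0.22  1.    0.89]
```

View pics/t5.png

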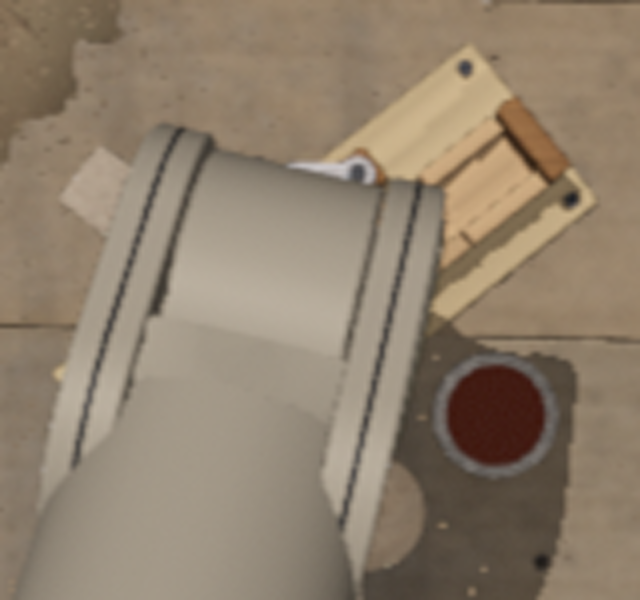

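View pics/s5.png

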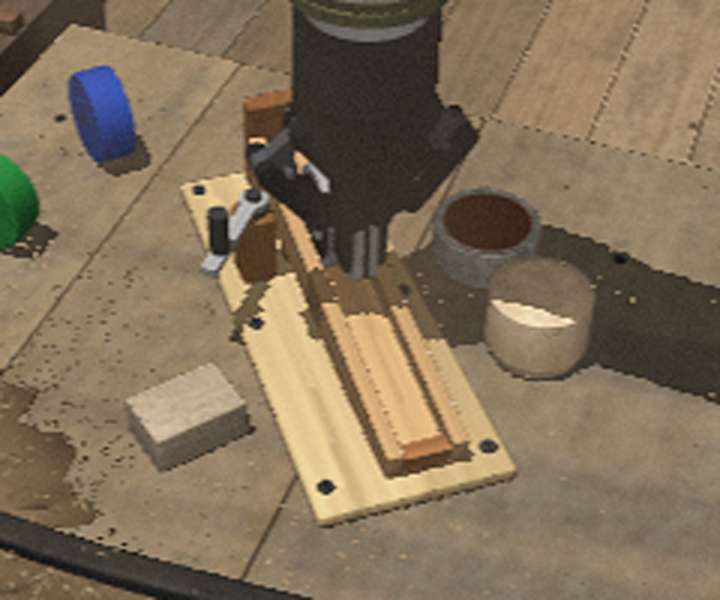

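The ramp below the tip is empty and the 0.5 N along the gutter is the roller's weight on the slope, so it is being carried ahead of the tip. I'll slow down near the crest.

>>> play_rows(
  rows=[
    [[2.2,-2.6,0.4],[0,0,0],0],
    [[2.8,-3.4,0.5],[0,0,0],0],
    [[3.2,-3.9,0.6],[0,0,0],0],
    [[3.2,-3.9,0.6],[0,0,0],0],
    [[3.2,-3.9,0.6],[0,0,0],0],
    [[3.2,-3.9,0.5],[0,0,0],0],
    [[2.5,-3.1,0.4],[0,0,0],0],
    [[1.9,-2.3,0.3],[0,0,0],0],
    [[1.5,-1.9,0.2],[0,0,0],0],
    [[1.3,-1.5,0],[0,0,0],0],
    [[0.9,-1.1,0],[0,0,0],0],
    [[0.6,-0.8,0],[0,0,0],0],
  ],
)

```text
clock: 9.05
position: [0.5442, -0.2829, 0.0588]
ee_rot: [0.942, 0.337, 0.0, -0.0]
ft_force: [-1.4, 1.1, 0.9]
grip_width: 0.003
```

Run:
```python
from h import *
st()
```

```text
9.05 w [ 0.5442 -0.2829  0.0588] g [ 0.026  -0.0003  0.0588] f_g [-1.73 -0.35  0.94] yaw 39.36 j [ 0.76  0.5  -0.45  1.66  0.24  1.04  0.92]
```

>>> play_rows(
  rows=[
    [[0.8,-1,0.1],[0,0,0],0],
    [[0.8,-1,0.1],[0,0,0],0],
    [[0.8,-1,0.1],[0,0,0],0],
    [[0.8,-1,0.1],[0,0,0],0],
    [[0.8,-1,0],[0,0,0],0],
    [[0.8,-1,0],[0,0,0],0],
    [[0.8,-1,0],[0,0,0],0],
    [[0.8,-1,0],[0,0,0],0],
    [[0.8,-1,0],[0,0,0],0],
    [[0.8,-1,0],[0,0,0],0],
    [[0.8,-1,0],[0,0,0],0],
    [[0.8,-1,0],[0,0,0],0],
  ],
)

```text
clock: 10.55
position: [0.5538, -0.295, 0.0592]
ee_rot: [0.942, 0.337, 0.0, -0.0]
ft_force: [0.5, -0.6, 0.0]
grip_width: -0.001
```

Run:
```python
from h import *
st()
s=camera('side');cv2.imwrite('pics/s6.png',cv2.resize(s[140:340,220:460],None,fx=3,fy=3,interpolation=cv2.INTER_CUBIC))
s=camera('top');cv2.imwrite('pics/t6.png',cv2.resize(s[140:290,230:390],None,fx=4,fy=4,interpolation=cv2.INTER_CUBIC))
```

```text
10.55 w [ 0.5538 -0.295   0.0592] g [ 0.0414 -0.0006  0.0592] f_g [ 0.78 -0.04  0.03] yaw 39.35 j [ 0.75  0.52 -0.44  1.62  0.24  1.06  0.93]
```

View pics/s6.png

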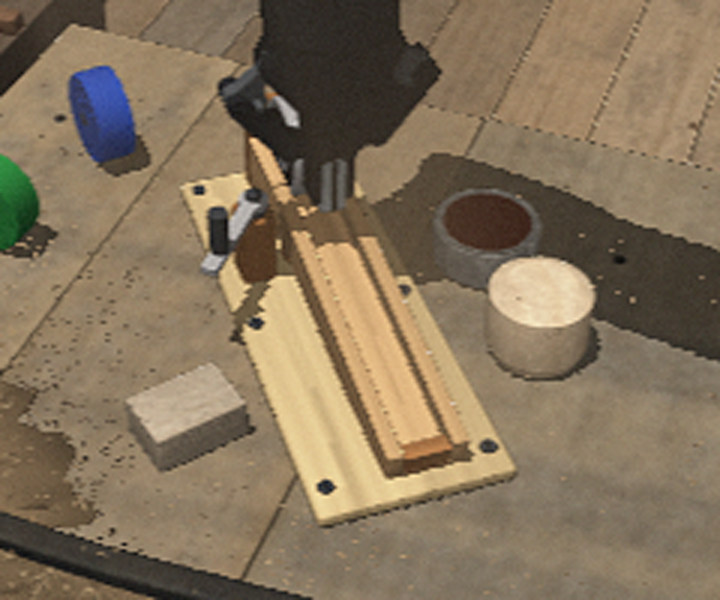

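View pics/t6.png

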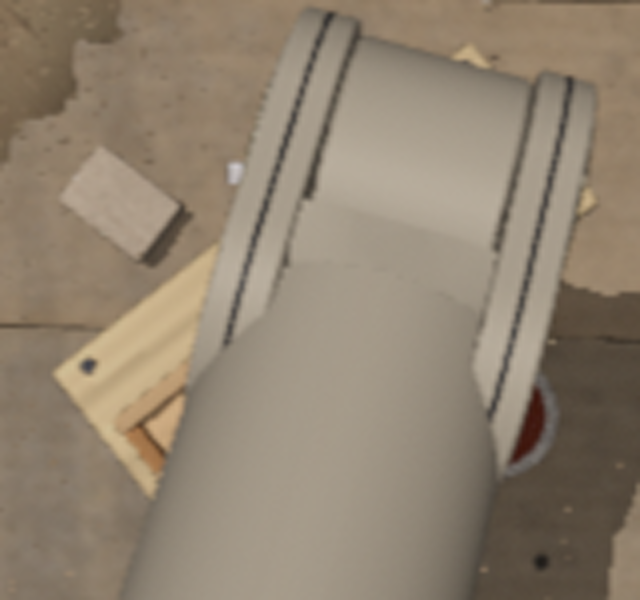

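The force along the gutter has gone to about zero and changed sign, so the roller seems to have dropped over the crest. I'll follow up a few mm to make sure before backing off.

>>> play_rows(
  rows=[
    [[0.9,-1.2,0],[0,0,0],0],
    [[0.9,-1.2,0],[0,0,0],0],
    [[0.9,-1.2,0],[0,0,0],0],
    [[0.6,-0.8,0],[0,0,0],0],
    [[0,0,0],[0,0,0],0],
  ],
)

```text
clock: 11.28
position: [0.5571, -0.2994, 0.0592]
ee_rot: [0.942, 0.337, 0.0, -0.0]
ft_force: [0.4, 0.1, -0.4]
grip_width: -0.002
```

Run:
```python
from h import *
st()
```

```text
11.275 w [ 0.5571 -0.2994  0.0592] g [ 0.0469 -0.0008  0.0592] f_g [ 0.17  0.38 -0.44] yaw 39.34 j [ 0.75  0.53 -0.44  1.6   0.25  1.06  0.94]
```

There's no contact with the tip front at x≈0.058, which fits a roller parked ahead of it. I'll back off, rise and look.

>>> play_rows(
  rows=[
    [[-3,3.7,0],[0,0,0],0],
    [[-6,7.5,0],[0,0,0],0],
    [[-6,7.5,10],[0,0,0],0],
    [[-15,19,25],[0,0,0],0],
    [[-20,24,30],[0,0,0],0],
    [[-20,24,20],[0,0,0],0],
    [[-10,12,5],[0,0,0],0],
  ],
)

```text
clock: 12.15
position: [0.4769, -0.2005, 0.1511]
ee_rot: [0.941, 0.337, 0.001, 0.001]
ft_force: [-0.5, 0.6, -0.1]
grip_width: 0.003
```

Run:
```python
from h import *
st()
s=camera('side');cv2.imwrite('pics/s7.png',cv2.resize(s[150:290,260:420],None,fx=4.2,fy=4.2,interpolation=cv2.INTER_CUBIC))
s=camera('top');cv2.imwrite('pics/t7.png',cv2.resize(s[140:290,230:390],None,fx=4,fy=4,interpolation=cv2.INTER_CUBIC))
print(proj('side',g2w(q,[(.0915,.012,.066),(.0915,.012,.097)])))
```

```text
12.15 w [ 0.4769 -0.2005  0.1511] g [-8.050e-02 -1.000e-04  1.511e-01] f_g [-0.8   0.   -0.06] yaw 39.42 j [ 0.78  0.2  -0.52  1.83  0.11  1.14  0.91]
[[313.98164022 188.9333277 ]
 [313.78892166 175.16060097]]
```

View pics/s7.png

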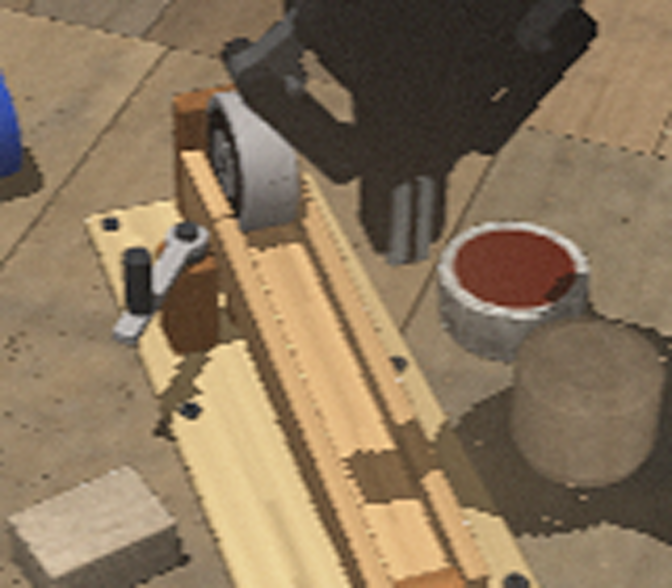

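View pics/t7.png

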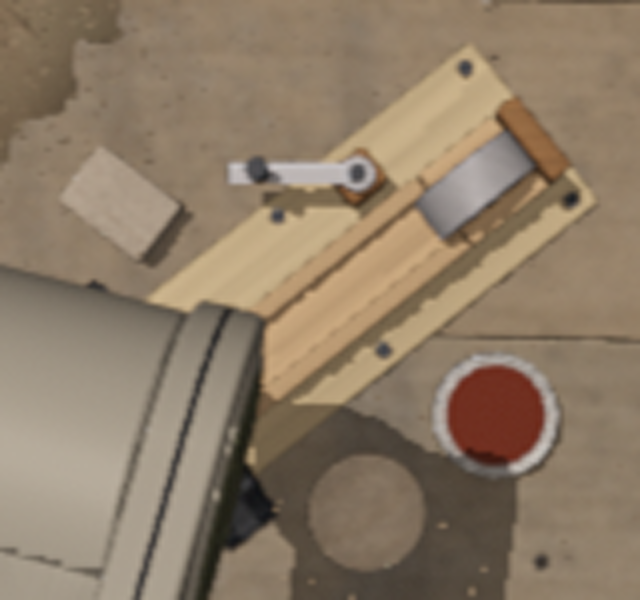

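The roller sits in the rest: its hub is at side (313.5,187) against a predicted (314,189), and it stays there with nothing touching it. Next I'll work out the keeper path.

```bash
cat > k.py <<'E'
from h import *
pv=np.array([.0505,.042])
def peg(t): return pv+.05*np.array([-np.sin(t),-np.cos(t)])
def tcp(t,phi,off): return peg(t)-off*np.array([np.cos(phi),-np.sin(phi)])
def W(p): return g2w(q,[p[0],p[1],0])[0,:2]
E
python3 - <<'E'
from k import *
o=readout.get_obs()
s0=W(tcp(2.27,2.0,.026));print('start',s0,'delta mm',(s0-o['position'][:2])*1e3)
prev=W(tcp(2.27,2.0,.017));print('contact delta',(prev-s0)*1e3)
ph=2.0
for t in np.arange(2.17,-.05,-.1):
    phn=min(2.0,t);w=W(tcp(t,phn,.017));print(round(t,2),((w-prev)*1e3).round(1),np.degrees(ph-phn).round(1));prev=w;ph=phn
E
```

```text
start [ 0.61822678 -0.21846703] delta mm [141.52744492 -17.65881168]
contact delta [-8.70354875 -2.29090358]
2.17 [-5.  -0.2] 0.0
2.07 [-5.  -0.7] 0.0
1.97 [-5.  -0.7] 1.7
1.87 [-5.3 -0.1] 5.7
1.77 [-5.2 -0.6] 5.7
1.67 [-5.2 -1.1] 5.7
1.57 [-5.  -1.6] 5.7
1.47 [-4.8 -2.1] 5.7
1.37 [-4.6 -2.6] 5.7
1.27 [-4.3 -3. ] 5.7
1.17 [-4.  -3.4] 5.7
1.07 [-3.6 -3.8] 5.7
0.97 [-3.2 -4.2] 5.7
0.87 [-2.8 -4.5] 5.7
0.77 [-2.3 -4.7] 5.7
0.67 [-1.9 -4.9] 5.7
0.57 [-1.4 -5.1] 5.7
0.47 [-0.8 -5.2] 5.7
0.37 [-0.3 -5.3] 5.7
0.27 [ 0.2 -5.3] 5.7
0.17 [ 0.7 -5.2] 5.7
0.07 [ 1.2 -5.1] 5.7
-0.03 [ 1.8 -5. ] 5.7
```

>>> play_rows(
  rows=[
    [[6,-1,4],[0,0,-6],0],
    [[13,-1.7,5],[0,0,-10],0],
    [[14,-1.7,0],[0,0,-10],0],
    [[14,-1.7,0],[0,0,-10],0],
    [[14,-1.7,0],[0,0,-10],0],
    [[14,-1.7,0],[0,0,-10],0],
    [[14,-1.7,0],[0,0,-10],0],
    [[14,-1.7,0],[0,0,-10],0],
    [[14,-1.7,0],[0,0,-10],0],
    [[14,-1.7,0],[0,0,-10],0],
    [[8,-1.2,0],[0,0,-10],0],
    [[2.5,0,0],[0,0,-8.6],0],
  ],
)

```text
clock: 13.75
position: [0.6188, -0.22, 0.1564]
ee_rot: [0.79, -0.613, -0.001, 0.001]
ft_force: [0.2, -0.0, 0.3]
grip_width: -0.005
```

Run:
```python
from k import *
st();o=readout.get_obs();print((W(tcp(2.27,2.0,.026))-o['position'][:2])*1e3)
cv2.imwrite('pics/w8.png',camera('wrist'))
s=camera('side');cv2.imwrite('pics/s8.png',cv2.resize(s[110:290,220:420],None,fx=3.3,fy=3.3,interpolation=cv2.INTER_CUBIC))
```

```text
13.75 w [ 0.6188 -0.22    0.1564] g [0.0246 0.0973 0.1564] f_g [0.12 0.13 0.25] yaw -75.59 j [ 0.44  0.46 -0.23  1.45  0.11  1.24 -1.12]
[-0.61164372  1.54771922]
```

View pics/w8.png

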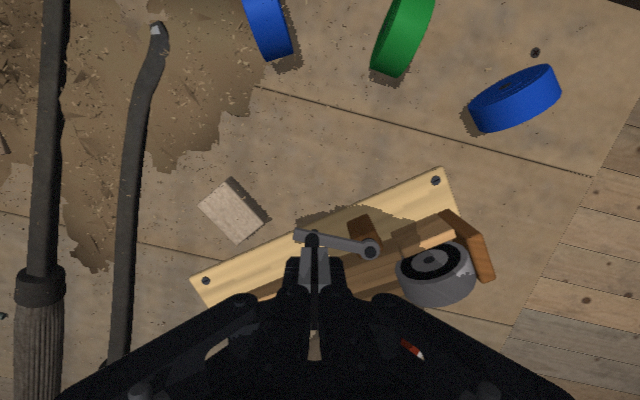

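View pics/s8.png

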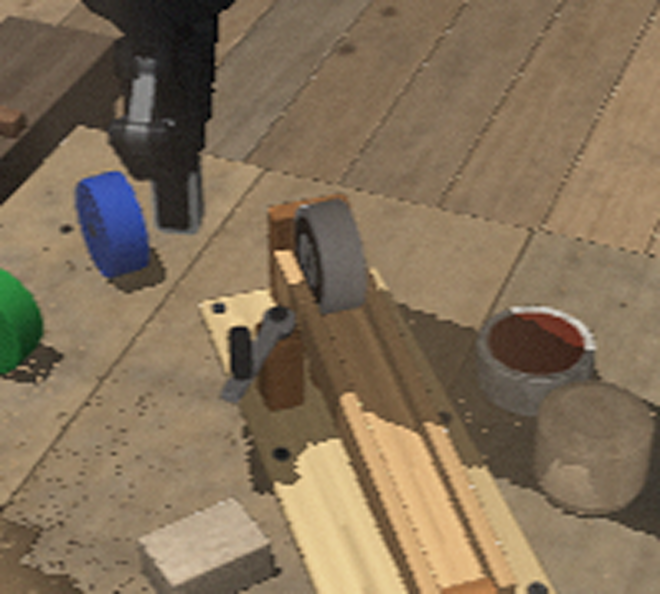

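Run:
```python
from k import *
for t in (2.2,2.27,2.34):
    p=peg(t); print(t,proj('wrist',g2w(q,[p[0],p[1],.0945])),proj('wrist',g2w(q,[p[0],p[1],.0665])))
P=g2w(q,[[.0505,.042,.0665]]);print(proj('wrist',P))
o=readout.get_obs();print('tip',proj('wrist',o['position']), proj('wrist',[o['position']-[0,0,.082]]))
s=cv2.imread('pics/w8.png')[200:300,250:420];cv2.imwrite('pics/w8c.png',cv2.resize(s,None,fx=4.5,fy=4.5,interpolation=cv2.INTER_CUBIC))
```

```text
2.2 [[311.91182381 256.04955066]] [[312.12880942 240.37652399]]
2.27 [[312.98560928 251.94841765]] [[313.09088489 236.64141626]]
2.34 [[314.38678282 247.88897777]] [[314.34496496 232.94778297]]
[[369.97504341 251.01652421]]
tip [[315.03411002 260.98846379]] [[314.69224413 210.252757  ]]
```

View pics/w8c.png

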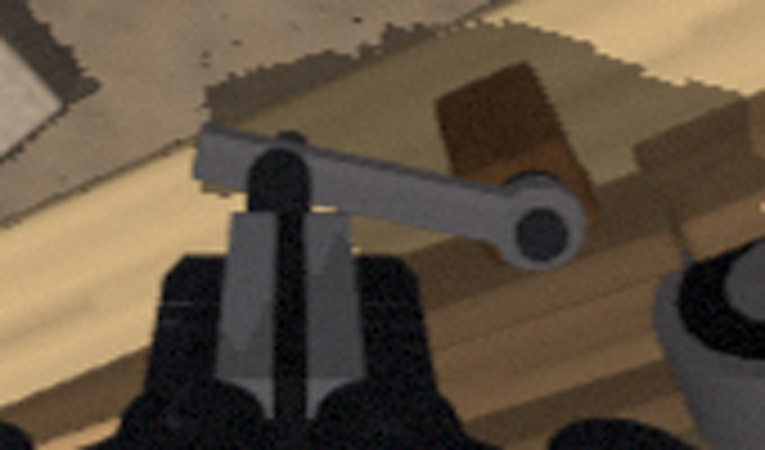

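The wrist crop shows the peg foot at about (312,238) and the pivot at (370,252), against predictions of (313,237) and (370,251). Descending behind the peg.

>>> play_rows(
  rows=[
    [[-0.6,1.5,-10],[0,0,0],0],
    [[0,0,-20],[0,0,0],0],
    [[0,0,-20],[0,0,0],0],
    [[0,0,-15],[0,0,0],0],
    [[0,0,-10],[0,0,0],0],
    [[0,0,-5.5],[0,0,0],0],
    [[0,0,0],[0,0,0],0],
  ],
)

```text
clock: 14.72
position: [0.618, -0.2176, 0.0776]
ee_rot: [0.792, -0.61, -0.0, 0.0]
ft_force: [0.6, 0.4, -0.5]
grip_width: 0.002
```

Run:
```python
from k import *
st()
cv2.imwrite('pics/w9.png',camera('wrist'))
s=camera('side');cv2.imwrite('pics/s9.png',cv2.resize(s[110:290,220:420],None,fx=3.3,fy=3.3,interpolation=cv2.INTER_CUBIC))
```

```text
14.725 w [ 0.618  -0.2176  0.0776] g [0.0222 0.0981 0.0776] f_g [ 0.1   0.75 -0.53] yaw -75.24 j [ 0.44  0.53 -0.22  1.53  0.13  1.1  -1.13]
```

View pics/s9.png

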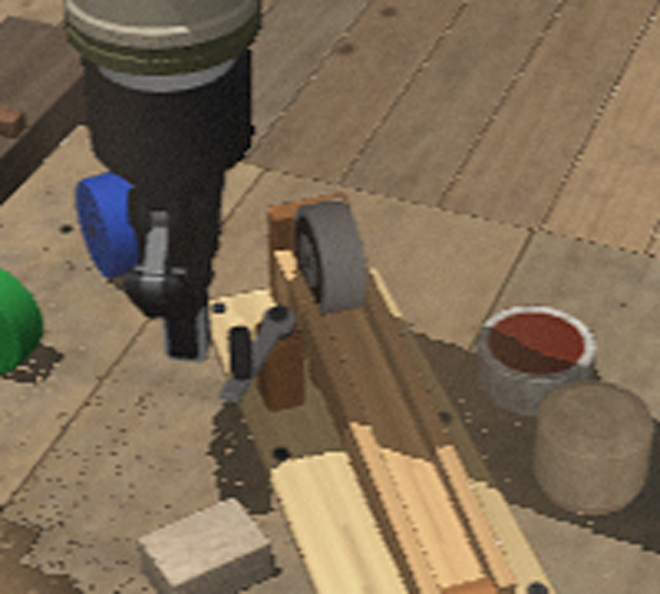

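>>> play_rows(
  rows=[
    [[-2.9,-1,-1],[0,0,0],0],
    [[-2.9,-1,-1],[0,0,0],0],
    [[-2.9,-1,0],[0,0,0],0],
    [[-2.5,-0.1,0],[0,0,0],0],
    [[-2.5,-0.1,0],[0,0,0],0],
    [[-2.5,-0.3,0],[0,0,0],0],
    [[-2.5,-0.4,0],[0,0,0],0],
    [[-2.5,-0.4,0],[0,0,0],0],
    [[-2.5,-0.3,0],[0,0,1.7],0],
  ],
)

```text
clock: 15.95
position: [0.5941, -0.2222, 0.0757]
ee_rot: [0.801, -0.598, 0.0, 0.0]
ft_force: [2.0, 0.7, -0.8]
grip_width: 0.002
```

Run:
```python
from k import *
st();o=readout.get_obs();print((W(tcp(1.97,1.97,.017))-o['position'][:2])*1e3)
cv2.imwrite('pics/w10.png',cv2.resize(camera('wrist')[180:330,220:440],None,fx=3.6,fy=3.6))
s=camera('side');cv2.imwrite('pics/s10.png',cv2.resize(s[110:290,220:420],None,fx=3.3,fy=3.3,interpolation=cv2.INTER_CUBIC))
```

```text
15.95 w [ 0.5941 -0.2222  0.0757] g [0.0107 0.0767 0.0757] f_g [ 0.7   1.96 -0.85] yaw -73.47 j [ 0.46  0.49 -0.23  1.59  0.12  1.07 -1.08]
[ 0.51628841 -0.07152498]
```

View pics/s10.png

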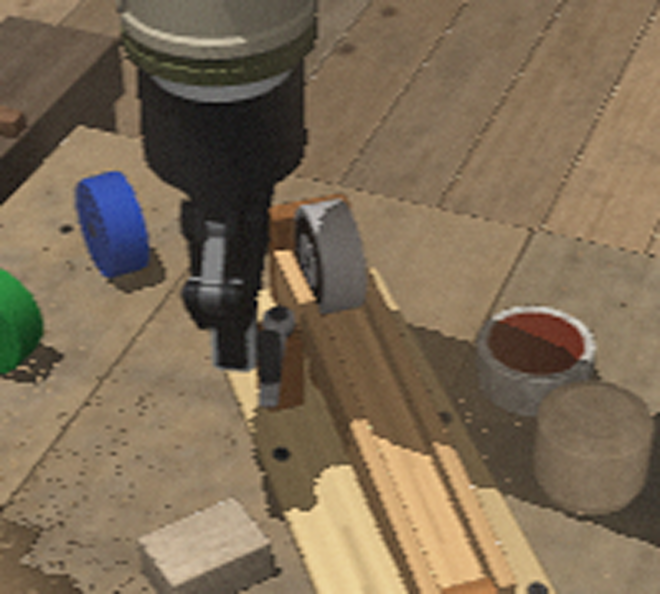

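View pics/w10.png

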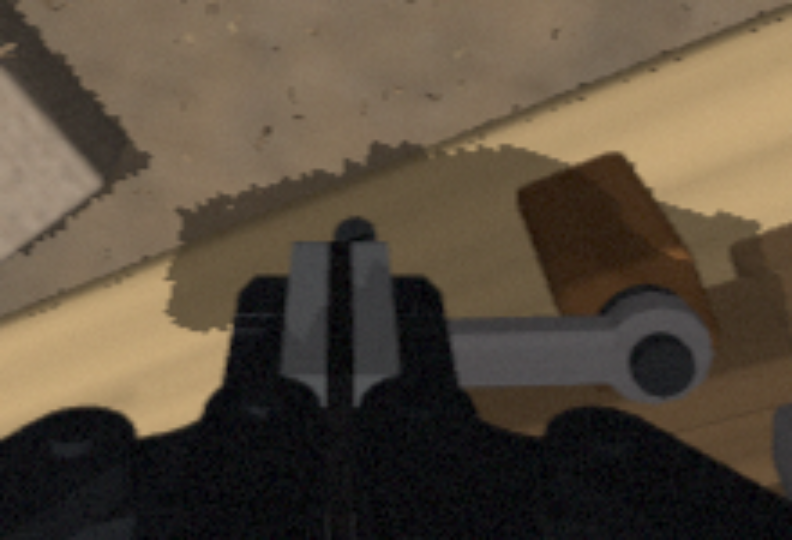

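The peg is against the tip's face at 2 N, the arm has swung to about θ≈1.97, and the roller stays put. Continuing along the arc while turning with it.

>>> play_rows(
  rows=[
    [[-2.4,0,0],[0,0,2.9],0],
    [[-2.6,-0.1,0],[0,0,2.8],0],
    [[-5.2,-0.6,0],[0,0,5.7],0],
    [[-5.2,-1.1,0],[0,0,5.7],0],
    [[-5,-1.6,0],[0,0,5.7],0],
    [[-4.8,-2.1,0],[0,0,5.7],0],
    [[-4.6,-2.6,0],[0,0,5.7],0],
    [[-4.3,-3,0],[0,0,5.7],0],
    [[-4,-3.4,0],[0,0,5.7],0],
    [[-1.8,-1.9,0],[0,0,2.9],0],
    [[-1.8,-1.9,0],[0,0,2.8],0],
  ],
)

```text
clock: 17.42
position: [0.5526, -0.2409, 0.0759]
ee_rot: [0.981, -0.192, 0.0, 0.0]
ft_force: [2.1, 0.4, -0.1]
grip_width: -0.001
```

Run:
```python
from k import *
st();o=readout.get_obs();print((W(tcp(1.07,1.07,.017))-o['position'][:2])*1e3)
cv2.imwrite('pics/w11.png',cv2.resize(camera('wrist')[180:330,220:440],None,fx=3.6,fy=3.6))
s=camera('side');cv2.imwrite('pics/s11.png',cv2.resize(s[110:290,220:420],None,fx=3.3,fy=3.3,interpolation=cv2.INTER_CUBIC))
```

```text
17.425 w [ 0.5526 -0.2409  0.0759] g [-0.0012  0.0328  0.0759] f_g [ 0.99  1.86 -0.11] yaw -22.16 j [ 0.65  0.44 -0.39  1.68  0.19  1.06 -0.19]
[-0.16174408  0.33792022]
```

View pics/s11.png

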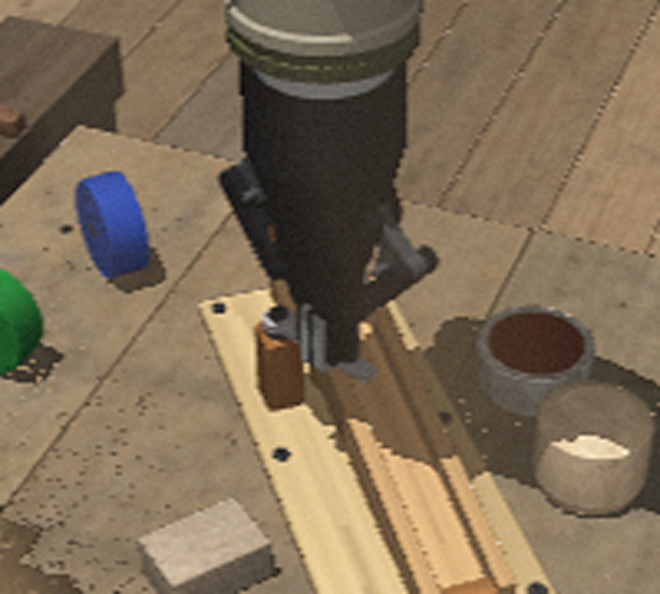

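View pics/w11.png

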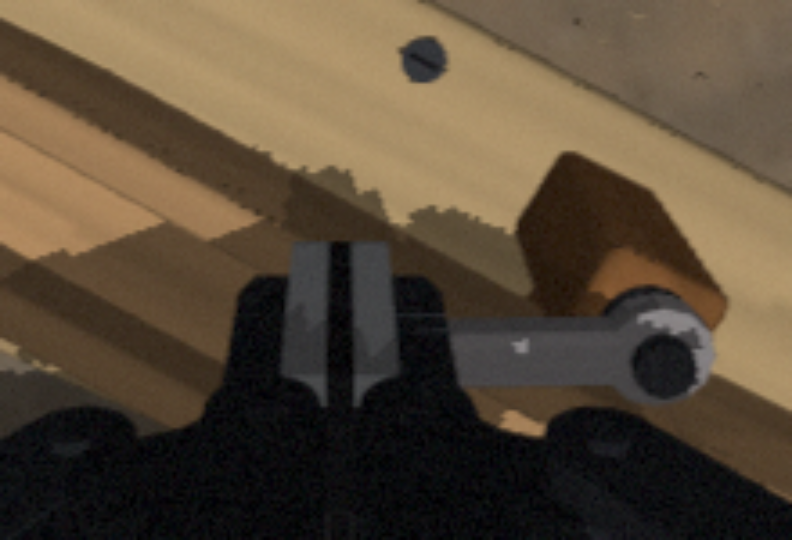

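The arm is still parallel to the jaw axis and the peg is centred, at 2.1 N. Continuing.

>>> play_rows(
  rows=[
    [[-1.6,-2.1,0],[0,0,2.9],0],
    [[-1.6,-2.1,0],[0,0,2.8],0],
    [[-2.8,-4.5,0],[0,0,5.7],0],
    [[-2.3,-4.7,0],[0,0,5.7],0],
    [[-1.9,-4.9,0],[0,0,5.7],0],
    [[-1.4,-5.1,0],[0,0,5.7],0],
    [[-0.8,-5.2,0],[0,0,5.7],0],
    [[-0.3,-5.3,0],[0,0,5.7],0],
    [[0.1,-2.7,0],[0,0,2.9],0],
    [[0.1,-2.6,0],[0,0,2.8],0],
    [[0.3,-2.6,0],[0,0,2.9],0],
    [[0.4,-2.6,0],[0,0,2.8],0],
  ],
)

```text
clock: 19.02
position: [0.5406, -0.285, 0.0757]
ee_rot: [0.968, 0.251, -0.0, -0.0]
ft_force: [-0.3, 1.5, 0.9]
grip_width: -0.002
```

Run:
```python
from k import *
st();o=readout.get_obs();print((W(tcp(.17,.17,.017))-o['position'][:2])*1e3, (W(tcp(.0,.0,.017))-o['position'][:2])*1e3)
cv2.imwrite('pics/w12.png',cv2.resize(camera('wrist')[180:330,220:440],None,fx=3.6,fy=3.6))
```

```text
19.025 w [ 0.5406 -0.285   0.0757] g [ 0.0253 -0.0044  0.0757] f_g [-1.32  0.75  0.93] yaw 29.07 j [ 0.83  0.49 -0.53  1.65  0.27  1.08  0.73]
[-0.01888671 -0.03758735] [ 2.40609728 -8.6705256 ]
```

View pics/w12.png

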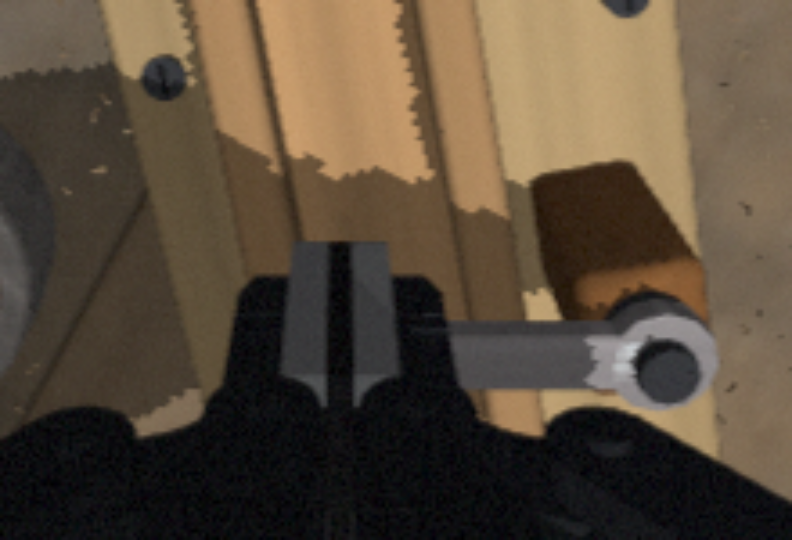

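Now creeping onto the closed limit: the remaining 0.17 rad plus a little more.

>>> play_rows(
  rows=[
    [[0.3,-1.3,0],[0,0,1.4],0],
    [[0.3,-1.3,0],[0,0,1.4],0],
    [[0.3,-1.3,0],[0,0,1.4],0],
    [[0.4,-1.3,0],[0,0,1.4],0],
    [[0.4,-1.3,0],[0,0,1.4],0],
    [[0.4,-1.3,0],[0,0,1.4],0],
    [[0.4,-0.9,0],[0,0,1.3],0],
    [[0.3,-0.5,0],[0,0,0],0],
    [[0,0,0],[0,0,0],0],
  ],
)

```text
clock: 20.2
position: [0.5437, -0.2941, 0.0757]
ee_rot: [0.943, 0.332, 0.0, -0.0]
ft_force: [-0.7, 1.7, -0.3]
grip_width: 0.001
```

Run:
```python
from k import *
st();o=readout.get_obs();print((W(tcp(.0,.0,.017))-o['position'][:2])*1e3)
cv2.imwrite('pics/w13.png',cv2.resize(camera('wrist')[180:330,220:440],None,fx=3.6,fy=3.6))
```

```text
20.2 w [ 0.5437 -0.2941  0.0757] g [ 0.0343 -0.0078  0.0757] f_g [-1.73  0.54 -0.25] yaw 38.74 j [ 0.85  0.51 -0.56  1.63  0.29  1.09  0.89]
[-0.66741532  0.5207419 ]
```

View pics/w13.png

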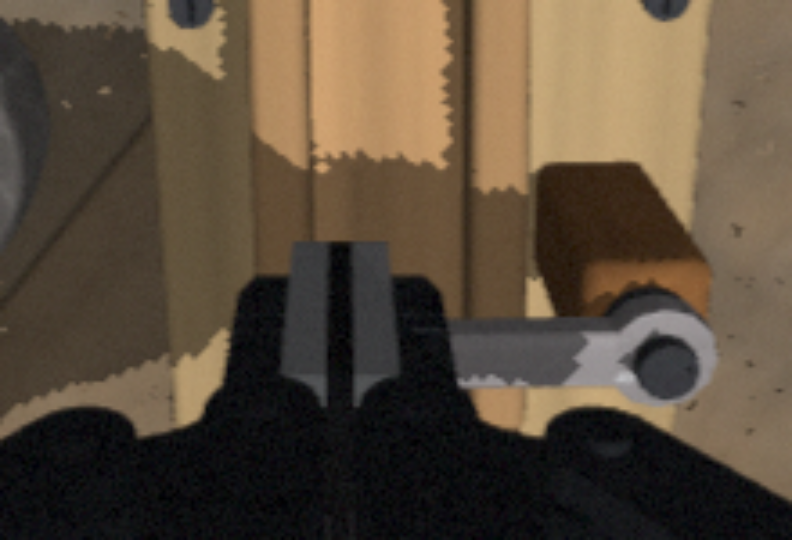

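It looks straight across, but 1.7 N could just be friction. I'll press on in small steps to feel the limit.

>>> play_rows(
  rows=[
    [[0.4,-0.5,0],[0,0,0.3],0],
    [[0.4,-0.5,0],[0,0,0.3],0],
    [[0,0,0],[0,0,0],0],
  ],
)

```text
clock: 20.62
position: [0.5438, -0.2944, 0.0757]
ee_rot: [0.941, 0.337, -0.001, -0.001]
ft_force: [-4.9, 3.4, 3.6]
grip_width: 0.003
```

```bash
python3 -c "
from k import *
st()"
```

```text
20.625 w [ 0.5438 -0.2944  0.0757] g [ 0.0346 -0.0078  0.0757] f_g [-5.71 -1.68  3.61] yaw 39.39 j [ 0.85  0.51 -0.56  1.62  0.29  1.1   0.9 ]
```

The tip moved only 0.3 mm while the force rose to 5.7 N, so the keeper is on its closed limit. Backing straight off, then up and away.

>>> play_rows(
  rows=[
    [[-1.2,1.5,0],[0,0,0],0],
    [[-3,3.7,0],[0,0,0],0],
    [[-5,6,3],[0,0,0],0],
    [[-5,6,20],[0,0,0],0],
    [[-15,19,30],[0,0,0],0],
    [[-25,30,40],[0,0,0],0],
    [[-25,30,40],[0,0,0],0],
    [[-20,24,30],[0,0,0],0],
    [[-10,12,10],[0,0,0],0],
    [[0,0,0],[0,0,0],0],
  ],
)

```text
clock: 21.88
position: [0.4354, -0.1623, 0.2508]
ee_rot: [0.941, 0.337, 0.001, 0.002]
ft_force: [-0.9, -1.0, -0.6]
grip_width: -0.003
```

Run:
```python
from k import *
st()
s=camera('side');cv2.imwrite('pics/s14.png',cv2.resize(s[150:290,260:420],None,fx=4.2,fy=4.2,interpolation=cv2.INTER_CUBIC))
s=camera('top');cv2.imwrite('pics/t14.png',cv2.resize(s[140:290,230:390],None,fx=4,fy=4,interpolation=cv2.INTER_CUBIC))
for P in [(.0505,-.008,.0945),(.0505,.042,.0665),(.0505,-.024,.0665)]:
    a=proj('top',g2w(q,P))[0];b=proj('side',g2w(q,P))[0];print(P,'top crop',(a-[230,140])*4,'side crop',(b-[260,150])*4.2)
a=proj('side',g2w(q,(.0915,.012,.066)))[0];print((a-[260,150])*4.2)
```

```text
21.875 w [ 0.4354 -0.1623  0.2508] g [-0.1363 -0.008   0.2508] f_g [ 0.2  -1.26 -0.63] yaw 39.42 j [ 0.95 -0.   -0.68  1.81 -0.    1.33  0.96]
(0.0505, -0.008, 0.0945) top crop [415.77145031 247.8667478 ] side crop [300.51173413 157.20792279]
(0.0505, 0.042, 0.0665) top crop [353.60200547 173.60339317] side crop [186.24815997 232.3814777 ]
(0.0505, -0.024, 0.0665) top crop [433.77923603 275.56078637] side crop [335.57507609 202.88511177]
[226.72288892 163.51997632]
```

View pics/s14.png

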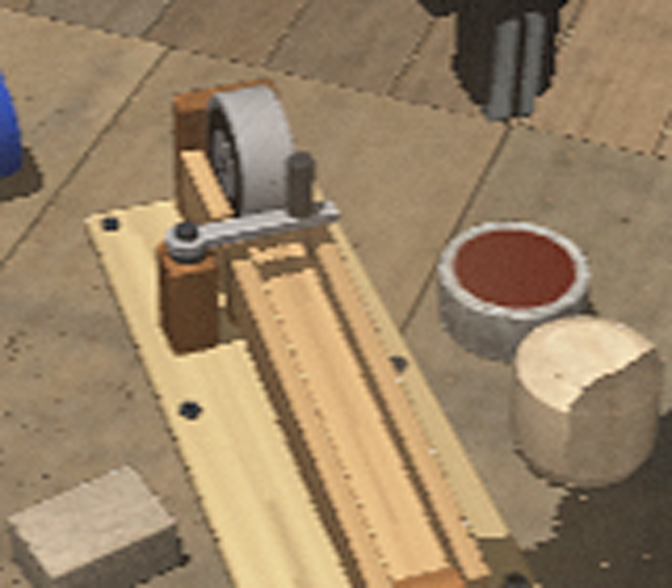

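View pics/t14.png

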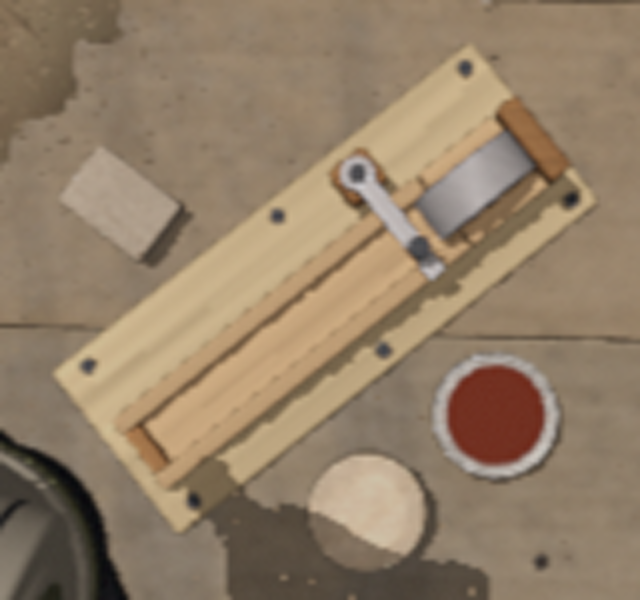

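The keeper lies straight across the gutter behind the roller, with the peg top at top crop (418,245) against a closed prediction of (416,248). The blank, tin and offcut are where they were. Handing in.

```bash
python3 -c "
from workcell import manip
print(manip.hand_in())"
```

```text
the job is handed in; nothing more can be done
None
```

The roller is parked in the rest and the keeper is closed behind it. I handed the job in at about 22 s of the 61 s allowed; the hand-in reports no verdict.

**Roller:** I pushed it up the gutter with the closed fingertips at about 40 mm/s, creeping over the crest. The readings between moves were 2.4 N or less along the gutter. It rolled the last few mm into the rest ahead of the tip, so I never felt it against the end stop. It stayed there once the tip backed off, with its hub within 2 px of the predicted parked position.

**Keeper:** I pushed it round by its peg until the force rose from about 2 N to 5.7 N with almost no further movement, which I took as the closed limit. After I backed off, the peg was within 1 px of its predicted closed position and the arm lay straight across the gutter.

**Last checks:** In the final side and top pictures the robot touches nothing, and the blank, tin, offcut and coloured look-alikes looked unmoved. I judged that by eye, without measuring them. One early check disagreed: two points on the roller's top were about 10 px off in the pose fit because I had guessed the landmark badly. The other points fitted within about 2 px.

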